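Touch off a milling stand on a model beam and raise it three clicks

TASK

On the small milling stand, push the wooden beam along its channel until it is fully home against the end stop. Then turn the black click knob clockwise, gently, until the spindle nose just comes to bear on the beam (feel for it, do not force it down), and from there turn it back exactly three clicks and let go. Leave the other things on the bench as they are.

Things in the scene. Friction and masses are not known exactly. Their poses are not given: they have to be found in the camera images.
- stand: Grey milling stand, fixed. Base plate 270 x 120 x 20 mm, reaching 150 mm in front of the origin; column at the rear, overhanging head 66 mm wide: underside 110 mm (its round collar 98 mm), top 150 mm above the bench, front face at x = -27 mm. Origin: underside of the base, straight below the spindle axis; x points to the rear, z up.
- end_stop (a point): Middle of the front face of the end stop, a steel block 16 mm high at the rear end of the channel, 40 mm behind the spindle axis; x points to the rear along the channel. The channel: two steel rails on the base plate, 6 mm high, 8 mm wide, 39 mm apart inside, from 150 mm in front of the spindle axis to the stop.
- beam: Plain wooden beam, 120 (x) x 36 (y) x 24 mm high, about 90 g, loose in the stand's channel on the base plate, pulled out 50 to 65 mm to the front (-x of the stand). Origin: centre of its underside. Fully home its rear end touches the end stop, its origin is then at x = -20 mm in the stand's frame and it lies under the spindle.
- knob_grip (a point): Point on the axis of the click knob at grip height, 185 mm above the bench, above the stand's origin. The knob, on top of the head, is a black bar grip 44 mm long (this frame's x), 14 mm thick (y), from 163 to 197 mm above the bench, on a skirt of radius 19 mm. 18 clicks a turn (20 degrees each). Let go, it settles into a click (at the start it may stand between two).
- spindle: Steel spindle with a flat nose 16 mm across, under the head. Origin: a point on its axis inside the head, z up; how far the nose hangs below is not known. The knob moves it 4 mm a click, down when turned clockwise from above. It meets a beam that is home 1.5 to 5.5 clicks below the start, 2 degrees past a click's rest. A click takes up to 0.2 N m; on the beam it rises 0.1 a degree; 0.6 dents it.
- glue: White glue bottle, 48 mm across, 120 mm high, standing beside the stand on its -y side; to be left alone. Origin: centre of its underside.
- pillar: White model column on a square 40 mm plinth, 135 mm high, standing beside the stand on its +y side; to be left alone. Origin: centre of its underside.
- offcut: Wooden offcut 90 x 30 x 18 mm lying on the bench beside the stand, not part of the work; to be left alone. Origin: centre of its underside.
- brush: Paint brush lying on the bench beside the stand on its -y side; to be left alone.

How it is judged:
By the outcome, as a careful person would: the job done as asked, in the order asked, and still so for the second after the job is handed in, with the robot touching nothing.
It also fails if it takes over 72 s, if anything falls off the work surface, if the arm or the gripper's body presses on something with over 40 N, if the wrist force passes 120 N, or if a joint passes its speed limit or range.

ROBOT

A 7-joint arm with a two-finger parallel gripper is mounted at the origin on the work surface. World frame = base frame: x ahead of the robot, y to its left, z up, the work surface at z = 0. Lengths are in m, angles in rad, forces in N, time in s.
With the tool pointing down it reaches from about 0.425 to 0.925 m from the base axis. Payload 6.8 kg.
Tool frame: the origin (TCP) lies midway between the tips of the shut fingers; the grasp point (between the pads) lies 19 mm behind it; x points along the fingers, y is the direction in which the jaws open and shut, and the axes are right-handed (so a half turn about x gives the same grasp; the last joint's range is limited). The gripper opens to 85 mm and grips with 20 to 120 N. Pads are 22 mm wide; open, the fingers measure 114 mm over their backs; the gripper's body (76 mm by 85 mm) begins 54 mm behind the grasp point. The pads swing forward as they close: fully open they stand 13 mm farther back than shut.
Start: joints at [1.063, 0.477, 0.022, 1.555, -0.011, 1.109, -0.083], TCP at [0.263, -0.622, 0.231] pointing down, gripper open.
Joint ranges: [-2.96, 2.96], [-0.34, 2.1], [-1.41, 1.46], [0.24, 2.44], [-1.37, 4.51], [0.17, 1.92], [-2.96, 2.96]. Speed limits (rad/s): [2.39, 2.39, 3.14, 3.14, 3.14, 3.14, 3.14].

INTERFACE

Orientations are given as a rotation vector (axis times angle).
In Python, from bench import r, viewer, nets gives the robot as it stands.
- The arm moves only by the shell command python3 -m pendant 'ROWS' [FORCE]. ROWS is JSON, one flat list of numbers, 5 for each row, row after row: the finger opening in mm, from 0 to 85.4, then the shift along the tool's x, y, z in mm, then the turn about the tool's x in rad. A call has 1 to 20 rows; each row shifts and turns the commanded pose from where the row before left it, along the tool's axes as they then stand; what a row does not reach is not made up. A row lasts 1/8 s, in which the tool goes at most 62.5 mm and 10.7 degrees, less where a joint would pass 70% of its speed; a pose out of reach is approached as far as the arm can. A call with a gripper value outside its range is refused whole. The fingers move at their own pace and stop on an object; FORCE is the grip in N (left out, the last holds). Time passes only in rows, so rows that do not move let the fingers close. It gives the time, the measured TCP pose, the force and the opening at its end, in the units of the state.
- r.get_obs(): the state, without advancing time (a new reading comes with each control period).
- viewer.grab_frame(name): name is "side" or "top"; returns (picture, depth): 400x640x3 uint8, red, green, blue; 400x640 float32, m along the optical axis (not along the pixel's ray), 0 where there is no reading.
- viewer.calibration(name): a dict with "mtx" (3x3 intrinsics, pixels), "world_to_cam" (4x4, takes a point from world to camera coordinates). Camera axes: x right, y up, looking along -z (the intrinsics and any distortion apply to the point x, -y, -z); pixel columns grow to the right and rows downward; lengths in m; the calibration is good to about 2 mm. A picture is of the moment at which its call begins. calibration takes no time and is no camera call.
- r.hand_in(): hands the job in, once; it reports no verdict.
Trained networks look in the newest picture that a camera, given by its name, has taken for a name from the list of things; names that differ only in an ending like _2 or _b are one class to them, and where a whole thing is asked for, a point or a joint stands for the part that bears it (a point fixed in the world has none). Each returns a list of dicts, best first, with "score" (0 to 1); they miss things now and then, are a little off and sometimes report something else, mostly with a low value. They report only what shows in the picture. A call takes as long as a camera call.
- nets.look_for(name, camera): "location" ([x, y, z] in m, in world coordinates, good to about 4 mm: the middle of the surface that is visible of it).
- nets.silhouettes(name, camera): "mask" (400x640 bool, what is visible of it).
The state is a dict: "clock": time; "joints": joint angles; "qvel": joint speeds; "tau": joint torques, N m; "tcp_pos": TCP position; "orientation": TCP orientation; "contact_force": force on the tool from outside, world axes, zero at the start; "moment": the same for the moment, N m; "grip_width": finger opening in m.
Only numpy, scipy, OpenCV 4.12 (cv2) and the standard library are available. Lean on these libraries where they do the work, as an engineer would, in place of code of your own. Each camera call takes 0.05 s, during which the arm holds its last target. There are 200 camera calls.

## Working session

There is one attempt and no reset: what is moved stays moved. The work goes in short steps, Python scripts to look and compute and a shell command to move; the robot and the scene stay as the last step left them, time stands still between calls to the robot, and variables do not carry over. Pictures are saved under pics/ and viewed, about 8 in all and at most 12, crops included, and the job is handed in when it is done.

```bash
mkdir -p pics; ls; cat > h.py <<'E'
import numpy as np, cv2
from bench import r, viewer, nets
from scipy.spatial.transform import Rotation as R
def save(cam,name,crop=None,scale=1):
    p,d=viewer.grab_frame(cam)
    q=p if crop is None else p[crop[1]:crop[3],crop[0]:crop[2]]
    if scale!=1:q=cv2.resize(q,None,fx=scale,fy=scale,interpolation=cv2.INTER_CUBIC)
    cv2.imwrite('pics/'+name,q[:,:,::-1]);return p,d
def cloud(cam,d,mask):
    c=viewer.calibration(cam);v,u=np.nonzero(mask&(d>0));z=d[v,u]
    K=c['mtx'];P=np.c_[(u-K[0,2])/K[0,0]*z,-(v-K[1,2])/K[1,1]*z,-z,np.ones(len(z))]
    return (np.linalg.inv(c['world_to_cam'])@P.T).T[:,:3],u,v
def st():
    o=r.get_obs();M=R.from_rotvec(o['orientation']).as_matrix()
    print('t',round(o['clock'],2),'tcp',np.round(o['tcp_pos'],4),'F',np.round(o['contact_force'],1),'M',np.round(o['moment'],3),'w',round(o['grip_width']*1000,1),'q',np.round(o['joints'],2));print(np.round(M,3))
    return o,M
E
cat > a.py <<'E'
from h import *
st()
a,da=save('side','s1.png'); b,db=save('top','t1.png')
np.savez('f1.npz',a=a,da=da,b=b,db=db)
for n in ['stand','beam','knob_grip','end_stop','glue','pillar','offcut','spindle']:
  for c in ['side','top']:
    try: print(n,c,[(np.round(x['location'],3),round(x['score'],2)) for x in nets.look_for(n,c)[:2]])
    except Exception as e: print(n,c,e)
for c in ['side','top']: k=viewer.calibration(c);print(k)
E
python3 a.py
```

```text
pics
t 0.0 tcp [ 0.2625 -0.6213  0.2303] F [ 0.4 -0.1 -0.4] M [-0.035 -0.006 -0.014] w 85.5 q [ 1.06  0.48  0.02  1.56 -0.01  1.11 -0.08]
[[-0.001  0.389 -0.921]
 [ 0.002 -0.921 -0.389]
 [-1.    -0.002  0.   ]]
stand side [(array([ 0.645, -0.058,  0.024]), 0.82), (array([ 0.627, -0.044,  0.175]), 0.28)]
stand top [(array([ 0.62 , -0.029,  0.026]), 0.72)]
beam side [(array([ 0.546, -0.067,  0.044]), 0.98)]
beam top [(array([ 0.548, -0.055,  0.044]), 0.72)]
knob_grip side [(array([ 0.631, -0.048,  0.173]), 0.72)]
knob_grip top [(array([ 0.628, -0.038,  0.19 ]), 0.71)]
end_stop side [(array([ 0.646, -0.055,  0.026]), 0.64)]
end_stop top [(array([ 0.624, -0.029,  0.023]), 0.79)]
glue side [(array([ 0.669, -0.232,  0.066]), 0.69)]
glue top [(array([ 0.662, -0.203,  0.079]), 0.88)]
pillar side [(array([0.62 , 0.105, 0.085]), 0.93)]
pillar top [(array([0.617, 0.116, 0.135]), 0.84)]
offcut side [(array([0.505, 0.08 , 0.008]), 0.83)]
offcut top [(array([0.501, 0.092, 0.018]), 0.85)]
spindle side [(array([ 0.628, -0.047,  0.075]), 0.39)]
spindle top []
{'mtx': array([[395.07477385,   0.        , 318.1458509 ],
       [  0.        , 395.07477385, 203.04429707],
       [  0.        ,   0.        ,   1.        ]]), 'world_to_cam': array([[ 0.97734981, -0.21138207,  0.0102454 , -0.60380863],
       [ 0.10777739,  0.53881692,  0.83550007, -0.19180941],
       [-0.18213013, -0.81547161,  0.54939482, -0.80332736],
       [ 0.        ,  0.        ,  0.        ,  1.        ]])}
{'mtx': array([[486.06079662,   0.        , 321.85202037],
       [  0.        , 486.06079662, 205.5493231 ],
       [  0.        ,   0.        ,   1.        ]]), 'world_to_cam': array([[-0.02156054, -0.99969873, -0.01172972,  0.06453243],
       [ 0.98933539, -0.02302456,  0.14382405, -0.61269569],
       [-0.14405079, -0.0085037 ,  0.98953376, -1.13859787],
       [ 0.        ,  0.        ,  0.        ,  1.        ]])}
```

View pics/s1.png

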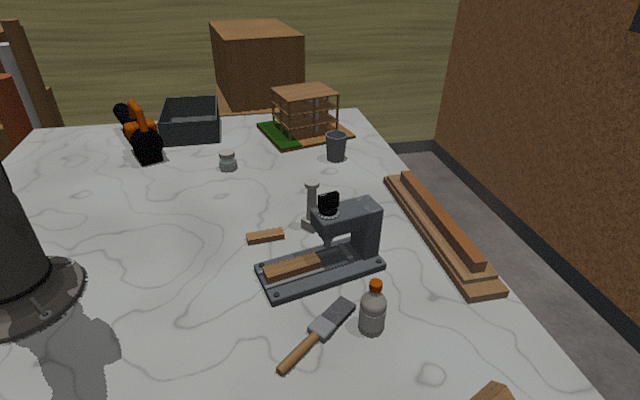

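View pics/t1.png

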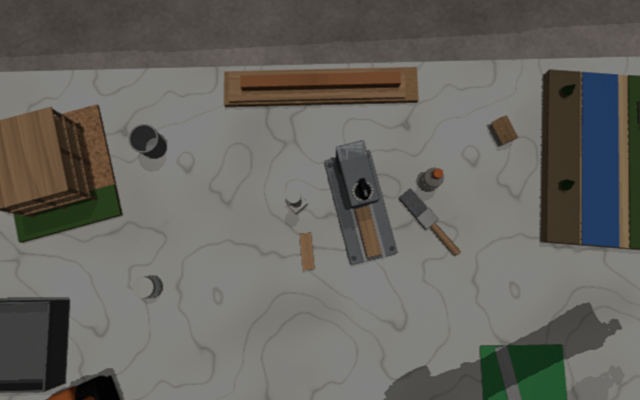

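```bash
cat > b.py <<'E'
from h import *
f=np.load('f1.npz')
for cam,d in (('side',f['da']),('top',f['db'])):
  P,u,v=cloud(cam,d,np.ones(d.shape,bool))
  near=(abs(P[:,0]-.6)<.2)&(abs(P[:,1]+.04)<.11)
  for nm,lo,hi in (('base',.017,.0225),('rail',.0245,.028),('beam',.041,.047),('head',.147,.153),('knobtop',.194,.200),('skirt',.155,.166)):
    s=near&(P[:,2]>lo)&(P[:,2]<hi)
    if s.sum()<8: print(cam,nm,s.sum());continue
    (cx,cy),(w,h),a=cv2.minAreaRect((P[s,:2]*1000).astype(np.float32))
    print(cam,nm,s.sum(),'c',round(cx,1),round(cy,1),'wh',round(w),round(h),'ang',round(a,1),'med',np.round(np.median(P[s],0),4))
E
python3 b.py
```

```text
side base 2443 c 617.9 -67.6 wh 270 168 ang 12.2 med [ 0.6201 -0.0712  0.0193]
side rail 406 c 610.3 -47.7 wh 263 104 ang 13.3 med [ 0.5881 -0.0703  0.0257]
side beam 754 c 614.7 -41.4 wh 258 60 ang 9.3 med [ 0.5507 -0.0596  0.0434]
side head 937 c 670.2 -31.4 wh 141 67 ang 13.2 med [ 0.682  -0.0373  0.1492]
side knobtop 92 c 627.1 -41.8 wh 44 14 ang 17.0 med [ 0.6271 -0.0428  0.1961]
side skirt 118 c 627.4 -51.2 wh 41 19 ang 1.9 med [ 0.6274 -0.0519  0.1614]
top base 1804 c 619.6 -65.9 wh 269 167 ang 12.8 med [ 0.5852 -0.024   0.02  ]
top rail 311 c 612.2 -43.7 wh 264 115 ang 13.1 med [ 0.5591 -0.0406  0.026 ]
top beam 596 c 602.1 -42.4 wh 230 43 ang 17.1 med [ 0.5507 -0.058   0.044 ]
top head 1252 c 671.9 -29.9 wh 142 66 ang 13.0 med [ 0.6837 -0.0255  0.1502]
top knobtop 110 c 628.6 -39.7 wh 43 14 ang 13.0 med [ 0.6275 -0.0403  0.1971]
top skirt 135 c 671.7 -30.5 wh 136 45 ang 11.1 med [ 0.6287 -0.0306  0.1612]
```

The side view shows the stand at about (320,250), with the beam's front end at (270,272) and the knob at (328,203). In the top view the knob is at (362,190) and the beam front at (371,252). The stand is yawed about 13° with the spindle axis at (0.628, -0.0405). The knob and head measurements agree on that. Next is the beam's front end.

```bash
cat > b.py <<'E'
from h import *
f=np.load('f1.npz')
a=np.radians(13);O=np.array([.628,-.0405]);ex=np.array([np.cos(a),np.sin(a)]);ey=np.array([-ex[1],ex[0]])
for cam,d in (('side',f['da']),('top',f['db'])):
  P,u,v=cloud(cam,d,np.ones(d.shape,bool));X=(P[:,:2]-O)@ex;Y=(P[:,:2]-O)@ey;Z=P[:,2]
  def rep(n,s): print(cam,n,s.sum(),'x',np.round(np.percentile(X[s],[1,50,99])*1e3,1),'y',np.round(np.percentile(Y[s],[1,50,99])*1e3,1))
  rep('beam',(abs(Y)<.03)&(X<0)&(X>-.2)&(abs(Z-.044)<.004))
  s=(abs(Z-.02)<.003)&(abs(Y)<.07)&(abs(X)<.16);rep('base',s)
  rep('head',(abs(Z-.15)<.003)&(abs(Y)<.06)&(abs(X)<.16))
  s=(abs(Z-.1965)<.003)&(np.hypot(X,Y)<.03);rep('knob',s)
  q=np.c_[X,Y][s]; print('knob ang rel', np.degrees(cv2.fitLine(q.astype(np.float32),cv2.DIST_L2,0,.01,.01)[:2].ravel()), q.mean(0))
o=r.get_obs();M=R.from_rotvec(o['orientation']).as_matrix()
t=np.array([*(O-.175*ex),.15])
print('target',t,'tool shift mm',np.round(M.T@(t-o['tcp_pos'])*1e3))
E
python3 b.py
```

```text
side beam 719 x [-141.2  -85.5  -24.2] y [-19.5  -2.9  17.4]
side base 2486 x [-149.    -9.8  111.8] y [-60.2 -31.8  57.7]
side head 937 x [-26.2  55.  112.1] y [-33.4  -9.8  29.6]
side knob 93 x [-21.9  -1.4  20.7] y [-7.8 -2.4  5.4]
knob ang rel [57.29064     0.76682585] [-0.00103104 -0.00199904]
top beam 685 x [-139.1  -80.4  -22. ] y [-17.5   0.3  18. ]
top base 1913 x [-147.3  -44.4  116.3] y [-58.5  32.7  59.9]
top head 1252 x [-24.3  56.8 114.2] y [-31.8   0.9  32.6]
top knob 109 x [-20.7  -1.3  21.5] y [-6.3  0.6  7.4]
knob ang rel [57.295704   -0.09032034] [-0.00057323  0.00061815]
target [ 0.45748524 -0.07986643  0.15      ] tool shift mm [  81. -423. -390.]
```

```bash
python3 -m pendant '[0,0,-28,-26,0, 0,0,-28,-26,0, 0,0,-28,-26,0, 0,0,-28,-26,0, 0,0,-28,-26,0, 0,0,-28,-26,0, 0,0,-28,-26,0, 0,0,-28,-26,0, 0,0,-28,-26,0, 0,0,-28,-26,0, 0,0,-28,-26,0, 0,0,-28,-26,0, 0,0,-28,-26,0, 0,0,-28,-26,0, 0,0,-28,-26,0, 0,0,0,0,0.09, 0,0,0,0,0.083, 0,40,0,0,0, 0,40,0,0,0, 0,0,0,0,0]' 40
cat > c.py <<'E'
from h import *
o,M=st()
a=np.radians(13);O=np.array([.628,-.0405]);ex=np.array([np.cos(a),np.sin(a)]);ey=np.array([-ex[1],ex[0]])
d=o['tcp_pos'][:2]-O;print('stand xy',d@ex*1e3,d@ey*1e3,'yaw of -z',np.degrees(np.arctan2(-M[1,2],-M[0,2])))
def tool(t): return np.round(M.T@(np.array(t)-o['tcp_pos'])*1e3,1)
print('to push start',tool([*(O-.175*ex),.03]),'to knob',tool([*O,.166]))
E
python3 c.py
```

```text
clock: 3.4
tcp_pos: [0.4564, -0.0829, 0.1494]
orientation: [2.096, 0.241, -2.108]
contact_force: [-0.2, -0.4, -0.4]
grip_width: 0.0001
t 3.4 tcp [ 0.4564 -0.0829  0.1494] F [-0.2 -0.4 -0.4] M [0.037 0.019 0.047] w 0.1 q [ 0.31  0.26 -0.31  2.1   0.11  0.8  -1.4 ]
[[-0.006  0.225 -0.974]
 [ 0.001 -0.974 -0.225]
 [-1.    -0.002  0.005]]
stand xy -176.74897091916003 -2.7286670648610025 yaw of -z 13.0065441486591
to push start [119.4  -2.5  -2.4] to knob [ -17.5   -2.7 -176.7]
```

```bash
python3 -m pendant '[0,30,-2.5,0,0, 0,30,0,0,0, 0,30,0,0,0, 0,28,0,0,0, 0,0,0,-12,0, 0,0,0,-10,0, 0,0,0,-8,0, 0,0,0,-8,0, 0,0,0,-8,0, 0,0,0,-8,0,0,0,0,-6,0, 0,0,0,-6,0, 0,0,0,-6,0, 0,0,0,0,0]'; python3 c.py
```

```text
clock: 5.15
tcp_pos: [0.5288, -0.0642, 0.0334]
orientation: [2.102, 0.24, -2.1]
contact_force: [0.1, 0.2, -0.4]
grip_width: 0.0001
t 5.15 tcp [ 0.5288 -0.0642  0.0334] F [ 0.1  0.2 -0.4] M [ 0.05   0.006 -0.052] w 0.1 q [ 0.2   0.54 -0.25  2.03  0.22  0.6  -1.54]
[[ 0.001  0.225 -0.974]
 [ 0.    -0.974 -0.225]
 [-1.    -0.    -0.001]]
stand xy -101.99192658249902 -0.8141639448085263 yaw of -z 13.011034144090114
to push start [ 3.3 -0.8 73. ] to knob [-132.6   -0.8 -102.1]
```

```bash
python3 -m pendant '[0,0,0,-3,0, 0,0,0,-3,0, 0,0,0,-2,0, 0,0,0,0,0]'; python3 -m pendant '[0,0,0,-2,0, 0,0,0,0,0]';python3 -m pendant '[0,0,0,-2,0, 0,0,0,0,0]';
```

```text
clock: 5.65
tcp_pos: [0.5362, -0.0626, 0.0333]
orientation: [2.102, 0.239, -2.101]
contact_force: [-0.7, 0.3, 0.1]
grip_width: -0.0002
clock: 5.9
tcp_pos: [0.538, -0.0622, 0.0333]
orientation: [2.102, 0.239, -2.101]
contact_force: [-0.2, -0.3, -0.4]
grip_width: 0.0001
clock: 6.15
tcp_pos: [0.5401, -0.0617, 0.0333]
orientation: [2.102, 0.239, -2.101]
contact_force: [0.8, -0.9, -0.2]
grip_width: 0.0001
```

```bash
cat > d.py <<'E'
from h import *
a=np.radians(13);O=np.array([.628,-.0405]);ex=np.array([np.cos(a),np.sin(a)]);ey=np.array([-ex[1],ex[0]])
import sys
p,d=save('side',sys.argv[1],(230,160,410,310),4)
for cam in ('side','top'):
  if cam=='top': p,d=viewer.grab_frame('top')
  P,u,v=cloud(cam,d,np.ones(d.shape,bool));X=(P[:,:2]-O)@ex;Y=(P[:,:2]-O)@ey;Z=P[:,2]
  s=(abs(Y)<.015)&(X<0)&(X>-.2)&(abs(Z-.044)<.004);print(cam,'beam',s.sum(),np.round(np.percentile(X[s],[1,5,50])*1e3,1))
E
python3 d.py p1.png
```

```text
side beam 332 [-102.1  -95.2  -40.5]Traceback (most recent call last):
  File "d.py", line 8, in <module>
    s=(abs(Y)<.015)&(X<0)&(X>-.2)&(abs(Z-.044)<.004);print(cam,'beam',s.sum(),np.round(np.percentile(X[s],[1,5,50])*1e3,1))
                                                                                       ~~~~~~~~~~~~~^^^^^^^^^^^^^^^
    return _quantile_unchecked(
        a, q, axis, out, overwrite_input, method, keepdims, weights)
    return _ureduce(a,
                    func=_quantile_ureduce_func,
    ...<5 lines>...
                    overwrite_input=overwrite_input,
                    method=method)
    r = func(a, **kwargs)
    result = _quantile(arr,
                       quantiles=q,
    ...<2 lines>...
                       out=out,
                       weights=wgt)
    slices_having_nans = np.isnan(arr[-1, ...])
                                  ~~~^^^^^^^^^
IndexError: index -1 is out of bounds for axis 0 with size 0
```

```bash
for i in 1; do python3 -m pendant '[0,0,0,-2,0, 0,0,0,0,0]';done; python3 -m pendant '[0,0,0,-2,0, 0,0,0,0,0]'
```

```text
clock: 6.5
tcp_pos: [0.5403, -0.0617, 0.033]
orientation: [2.098, 0.239, -2.105]
contact_force: [-4.7, -1.1, 2.4]
grip_width: -0.0003
clock: 6.75
tcp_pos: [0.5403, -0.0618, 0.0326]
orientation: [2.094, 0.238, -2.109]
contact_force: [-9.2, -2.1, 6.2]
grip_width: -0.0002
```

View pics/p1.png

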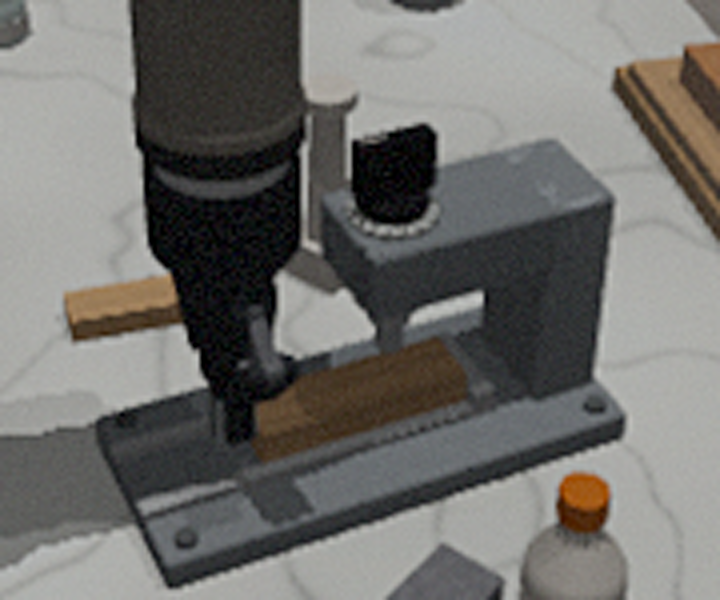

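```bash
python3 -m pendant '[0,0,0,5,0, 0,0,0,30,0, 0,-35,0,0,0, 0,-45,0,0,0, 0,-45,0,0,0, 0,-45,0,0,0, 0,-35,0,0,0, 50,0,0,0,-0.1848, 50,0,0,0,-0.1848, 50,0,0,0,-0.1848, 50,0,0,0,-0.1848, 50,0,0,0,-0.1848, 50,0,0,0,-0.1848, 50,0,0,0,-0.1848, 50,0,0,0,-0.1848, 50,0,0,0,-0.1848, 50,0,0,0,-0.1848, 50,0,0,0,-0.1848, 50,0,0,0,-0.1848]'; python3 -m pendant '[50,0,0,0,-0.1848,50,0,0,0,-0.1848,50,0,0,0,-0.1848,50,0,0,0,-0.1848,50,0,0,0,-0.1848,50,0,0,0,0]'; sed -i "s/(X<0)&(X>-.2)/(X<0)\&(X>-.2)/; s/(230,160,410,310),4/(230,160,410,310),3/" d.py; python3 c.py; python3 d.py p2.png
```

```text
clock: 9.12
tcp_pos: [0.5104, -0.0686, 0.2386]
orientation: [0.541, 1.5, -0.54]
contact_force: [1.1, -0.1, 0.5]
grip_width: 0.0499
clock: 9.88
tcp_pos: [0.5101, -0.0687, 0.2385]
orientation: [-0.176, 1.562, 0.177]
contact_force: [0.1, 0.5, -0.5]
grip_width: 0.0499
t 9.88 tcp [ 0.5101 -0.0687  0.2385] F [ 0.1  0.5 -0.5] M [-0.032 -0.023  0.003] w 49.9 q [ 0.69  0.3  -0.81  1.89  0.25  1.06  1.58]
[[ 0.001 -0.223  0.975]
 [ 0.     0.975  0.223]
 [-1.     0.     0.002]]
stand xy -121.1938892357491 -0.9623414512702142 yaw of -z -167.10299971870137
to push start [208.4   0.8 -54.1] to knob [ 72.7   1.2 121.1]
side beam 352 [-79.9 -77.1 -42. ]
top beam 238 [-77.8 -75.1 -44. ]
```

```bash
python3 -m pendant '[50,0,1,30,0, 50,0,0,30,0, 50,0,0,30,0, 50,0,0,30,0, 50,18,0,1,0, 50,18,0,0,0, 50,18,0,0,0, 50,18,0,0,0, 50,0,0,0,0]'; python3 c.py; python3 d.py p3.png
```

```text
clock: 11.1
tcp_pos: [0.6259, -0.041, 0.1644]
orientation: [-0.178, 1.567, 0.178]
contact_force: [0.1, -0.0, 0.8]
grip_width: 0.0499
t 11.1 tcp [ 0.6259 -0.041   0.1644] F [ 0.1 -0.   0.8] M [ 0.052  0.002 -0.037] w 49.9 q [ 0.49  0.57 -0.72  1.7   0.43  1.04  1.42]
[[-0.003 -0.225  0.974]
 [-0.     0.974  0.225]
 [-1.     0.001 -0.003]]
stand xy -2.1696267602057615 -0.04150308433603032 yaw of -z -167.02592338121028
to push start [ 1.349e+02 -1.000e-01 -1.724e+02] to knob [-1.6  0.   2.2]
side beam 349 [-80.1 -77.1 -42.3]
top beam 288 [-77.8 -75.5 -48. ]
```

View pics/p3.png

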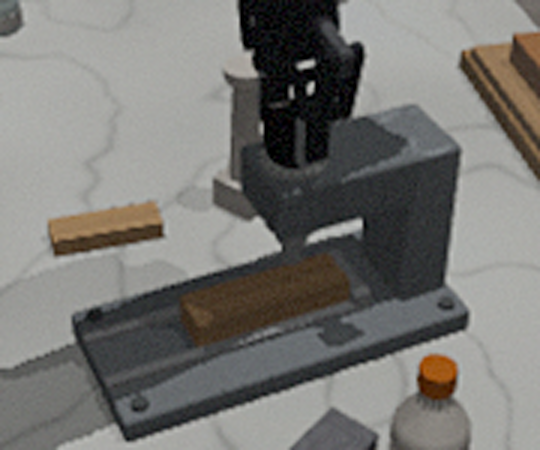

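The beam is home and the fingers straddle the knob bar. Now I centre them and grip.

```bash
python3 -m pendant '[50,-2,0,2,0, 10,0,0,0,0, 10,0,0,0,0, 10,0,0,0,0, 10,0,0,0,0, 10,0,0,0,0]' 40; cat > m.py <<'E'
from h import *
o=r.get_obs();M=R.from_rotvec(o['orientation']).as_matrix()
print('YAW %.2f'%(np.degrees(np.arctan2(M[1,2],M[0,2]))-13),'Mz %.3f'%o['moment'][2],'F',np.round(o['contact_force'],1),'M',np.round(o['moment'],3),'tcp',np.round(o['tcp_pos'],4),'w',round(o['grip_width']*1e3,1),'t',o['clock'])
E
python3 m.py; python3 -m pendant '[10,0,0,0,0.0]'>/dev/null;python3 m.py
```

```text
clock: 11.95
tcp_pos: [0.6293, -0.0394, 0.1689]
orientation: [-0.178, 1.563, 0.179]
contact_force: [-2.7, 2.8, 5.5]
grip_width: 0.0134
YAW 0.03 Mz 0.008 F [-2.7  2.8  5.5] M [0.432 0.442 0.008] tcp [ 0.6293 -0.0394  0.1689] w 13.4 t 11.95
YAW 0.02 Mz -0.008 F [-2.4  2.4  5.8] M [ 0.497  0.425 -0.008] tcp [ 0.6293 -0.0394  0.1689] w 13.3 t 12.075
```

```bash
python3 -m pendant '[10,0,0,0,0.05,10,0,0,0,0]'>/dev/null;python3 m.py
python3 -m pendant '[10,0,0,0,0.05,10,0,0,0,0]'>/dev/null;python3 m.py
python3 -m pendant '[10,0,0,0,0.05,10,0,0,0,0]'>/dev/null;python3 m.py
python3 -m pendant '[10,0,0,0,0.05,10,0,0,0,0]'>/dev/null;python3 m.py
python3 -m pendant '[10,0,0,0,0.05,10,0,0,0,0]'>/dev/null;python3 m.py
python3 -m pendant '[10,0,0,0,0.05,10,0,0,0,0]'>/dev/null;python3 m.py
python3 -m pendant '[10,0,0,0,0.05,10,0,0,0,0]'>/dev/null;python3 m.py
python3 -m pendant '[10,0,0,0,0.05,10,0,0,0,0]'>/dev/null;python3 m.py
```

```text
YAW -2.85 Mz 0.191 F [-3.   2.8  5.5] M [0.463 0.465 0.191] tcp [ 0.6293 -0.0395  0.1689] w 13.6 t 12.325
YAW -5.72 Mz 0.082 F [-2.3  2.8  5.2] M [0.426 0.456 0.082] tcp [ 0.6293 -0.0395  0.1689] w 13.5 t 12.575
YAW -8.60 Mz -0.031 F [-1.5  1.6  5.8] M [ 0.397  0.443 -0.031] tcp [ 0.6294 -0.0395  0.1689] w 13.2 t 12.825
YAW -11.47 Mz -0.062 F [-1.9  2.1  6.2] M [ 0.326  0.449 -0.062] tcp [ 0.6294 -0.0396  0.1689] w 13.5 t 13.075
YAW -14.34 Mz -0.091 F [-0.7  1.7  5.4] M [ 0.327  0.463 -0.091] tcp [ 0.6294 -0.0396  0.1689] w 13.2 t 13.325
YAW -17.21 Mz -0.146 F [-2.4  2.8  5.4] M [ 0.319  0.422 -0.146] tcp [ 0.6293 -0.0396  0.1689] w 13.3 t 13.575
YAW -20.07 Mz -0.114 F [-2.   1.3  6. ] M [ 0.303  0.455 -0.114] tcp [ 0.6293 -0.0397  0.1689] w 13.6 t 13.825
YAW -22.91 Mz 0.173 F [-1.7  1.9  5.2] M [0.288 0.482 0.173] tcp [ 0.6293 -0.0397  0.1689] w 13.5 t 14.075
```

```bash
python3 -m pendant '[10,0,0,0,0.02,10,0,0,0,0]'>/dev/null;python3 m.py
python3 -m pendant '[10,0,0,0,0.02,10,0,0,0,0]'>/dev/null;python3 m.py
```

```text
YAW -24.04 Mz 0.134 F [-2.   2.1  5.6] M [0.332 0.526 0.134] tcp [ 0.6293 -0.0397  0.1689] w 13.6 t 14.325
YAW -25.19 Mz 0.104 F [-2.3  1.6  5.6] M [0.365 0.559 0.104] tcp [ 0.6293 -0.0397  0.1689] w 13.2 t 14.575
```

```bash
python3 -m pendant '[10,0,0,0,0.087,10,0,0,0,0.087,10,0,0,0,0.086,10,0,0,0,0]'>/dev/null;python3 m.py
python3 -m pendant '[10,0,0,0,0.0175,10,0,0,0,0]'>/dev/null;python3 m.py
python3 -m pendant '[10,0,0,0,0.0175,10,0,0,0,0]'>/dev/null;python3 m.py
python3 -m pendant '[10,0,0,0,0.0175,10,0,0,0,0]'>/dev/null;python3 m.py
python3 -m pendant '[10,0,0,0,0.0175,10,0,0,0,0]'>/dev/null;python3 m.py
```

```text
YAW -40.15 Mz -0.054 F [-1.8  1.6  7.1] M [ 0.15   0.557 -0.054] tcp [ 0.6292 -0.0399  0.1689] w 13.4 t 15.075
YAW -41.10 Mz 0.079 F [-3.   1.5  5.3] M [0.213 0.57  0.079] tcp [ 0.6292 -0.04    0.1689] w 13.5 t 15.325
YAW -42.09 Mz 0.184 F [-2.2  0.4  5.7] M [0.248 0.623 0.184] tcp [ 0.6292 -0.04    0.1689] w 13.3 t 15.575
YAW -43.09 Mz 0.144 F [-1.9  0.6  6.4] M [0.241 0.633 0.144] tcp [ 0.6292 -0.04    0.1689] w 13.3 t 15.825
YAW -44.10 Mz 0.145 F [-2.6  1.5  5.7] M [0.243 0.612 0.145] tcp [ 0.6292 -0.04    0.1689] w 13.2 t 16.075
```

```bash
python3 -m pendant '[10,0,0,0,0.0175,10,0,0,0,0]'>/dev/null;python3 m.py
```

```text
YAW -45.11 Mz 0.104 F [-2.7  1.9  6.1] M [0.174 0.664 0.104] tcp [ 0.6292 -0.04    0.1689] w 13.2 t 16.325
```

No contact at this click. I'll go on to the next one, around -60°.

```bash
python3 -m pendant '[10,0,0,0,0.087,10,0,0,0,0.087,10,0,0,0,0.087,10,0,0,0,0]'>/dev/null;python3 m.py
python3 -m pendant '[10,0,0,0,0.0175,10,0,0,0,0]'>/dev/null;python3 m.py
python3 -m pendant '[10,0,0,0,0.0175,10,0,0,0,0]'>/dev/null;python3 m.py
python3 -m pendant '[10,0,0,0,0.0175,10,0,0,0,0]'>/dev/null;python3 m.py
python3 -m pendant '[10,0,0,0,0.0175,10,0,0,0,0]'>/dev/null;python3 m.py
```

```text
YAW -60.13 Mz -0.031 F [-3.4  0.5  7.1] M [ 0.072  0.691 -0.031] tcp [ 0.629  -0.0401  0.1689] w 13.1 t 16.825
YAW -61.08 Mz 0.100 F [-2.8  1.1  6.6] M [0.072 0.777 0.1  ] tcp [ 0.629  -0.0402  0.1688] w 12.9 t 17.075
YAW -62.06 Mz 0.203 F [-2.6  0.5  6.6] M [0.128 0.767 0.203] tcp [ 0.629  -0.0402  0.1689] w 13.3 t 17.325
YAW -63.07 Mz 0.204 F [-2.8 -0.1  7. ] M [0.19  0.876 0.204] tcp [ 0.629  -0.0402  0.1689] w 13.4 t 17.575
YAW -64.07 Mz 0.179 F [-3.1  1.5  6.8] M [0.145 0.836 0.179] tcp [ 0.629  -0.0402  0.1689] w 13.5 t 17.825
```

```bash
python3 -m pendant '[10,0,0,0,0.0175,10,0,0,0,0]'>/dev/null;python3 m.py
```

```text
YAW -65.09 Mz 0.189 F [-2.6  1.5  7.3] M [0.126 0.842 0.189] tcp [ 0.629  -0.0402  0.1689] w 13.6 t 18.075
```

```bash
python3 -m pendant '[10,0,0,0,0.0175,10,0,0,0,0]'>/dev/null;python3 m.py
```

```text
YAW -66.09 Mz 0.193 F [-3.9  0.8  6.4] M [0.081 0.817 0.193] tcp [ 0.629  -0.0402  0.1689] w 13.3 t 18.325
```

```bash
cat > e.py <<'E'
from h import *
save('side','p4.png',(290,190,390,280),6)
E
python3 e.py;python3 m.py
```

```text
YAW -66.08 Mz 0.041 F [-3.  -0.   7.1] M [0.084 0.82  0.041] tcp [ 0.629  -0.0402  0.1689] w 13.5 t 18.375
```

View pics/p4.png

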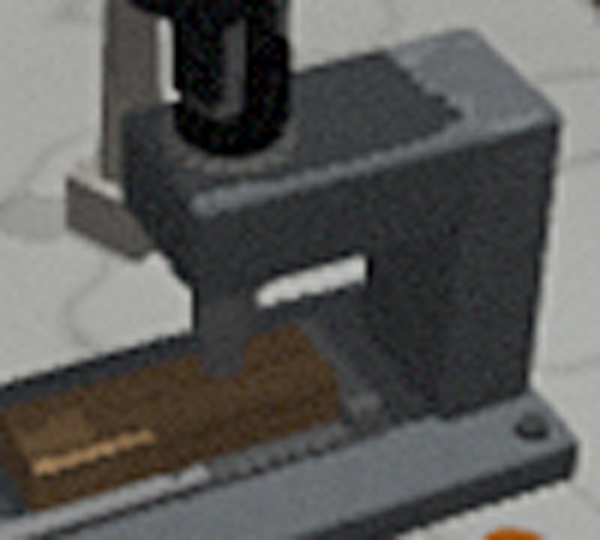

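```bash
cat > n.py <<'E'
from h import *
m=[]
for i in range(6):
    m.append(r.get_obs()['moment'][2]); viewer.grab_frame('top')
o=r.get_obs();M=R.from_rotvec(o['orientation']).as_matrix()
print('YAW %.2f'%(np.degrees(np.arctan2(M[1,2],M[0,2]))-13),'mean Mz %.3f'%np.mean(m),np.round(m,3),'t',o['clock'])
E
python3 n.py
```

```text
YAW -66.08 mean Mz 0.098 [0.041 0.101 0.051 0.128 0.121 0.146] t 18.675
```

Averaged over six readings, the torque is about 0.10, so this is the plain detent with no contact. Next click.

```bash
python3 -m pendant '[10,0,0,0,0.08,10,0,0,0,0.08,10,0,0,0,0.085,10,0,0,0,0]'>/dev/null;python3 n.py
python3 -m pendant '[10,0,0,0,0.0262,10,0,0,0,0]'>/dev/null;python3 n.py
python3 -m pendant '[10,0,0,0,0.0175,10,0,0,0,0]'>/dev/null;python3 n.py
```

```text
YAW -80.13 mean Mz -0.028 [ 0.001 -0.057 -0.043  0.021 -0.05  -0.043] t 19.475
YAW -81.61 mean Mz 0.146 [0.16  0.137 0.14  0.144 0.156 0.136] t 20.025
YAW -82.61 mean Mz 0.196 [0.229 0.185 0.223 0.179 0.186 0.172] t 20.575
```

```bash
python3 -m pendant '[10,0,0,0,0.0175,10,0,0,0,0]'>/dev/null;python3 n.py
```

```text
YAW -83.61 mean Mz 0.170 [0.168 0.178 0.162 0.165 0.133 0.215] t 21.125
```

```bash
python3 -m pendant '[10,0,0,0,0.0175,10,0,0,0,0]'>/dev/null;python3 n.py
```

```text
YAW -84.62 mean Mz 0.154 [0.191 0.09  0.198 0.137 0.142 0.163] t 21.675
```

Still plain detent, with the torque falling past the peak. Next click, around -100°.

```bash
python3 -m pendant '[10,0,0,0,0.09,10,0,0,0,0.09,10,0,0,0,0.09,10,0,0,0,0]'>/dev/null;python3 n.py
python3 -m pendant '[10,0,0,0,0.0262,10,0,0,0,0]'>/dev/null;python3 n.py
python3 -m pendant '[10,0,0,0,0.0175,10,0,0,0,0]'>/dev/null;python3 n.py
```

```text
YAW -100.12 mean Mz -0.047 [-0.054 -0.03  -0.022 -0.051 -0.041 -0.087] t 22.475
YAW -101.59 mean Mz 0.161 [0.152 0.165 0.132 0.156 0.182 0.18 ] t 23.025
YAW -102.58 mean Mz 0.245 [0.273 0.265 0.247 0.2   0.253 0.231] t 23.575
```

```bash
python3 -m pendant '[10,0,0,0,0.0175,10,0,0,0,0]'>/dev/null;python3 n.py
```

```text
YAW -103.57 mean Mz 0.350 [0.326 0.309 0.414 0.382 0.294 0.379] t 24.125
```

That is contact: the torque is rising 0.1 per degree, starting about 2° past the rest at -100.5°. I'll turn back to the rest three clicks up, at -40.5°.

```bash
python3 -m pendant '[10,0,0,0,-0.1376,10,0,0,0,-0.1376,10,0,0,0,-0.1376,10,0,0,0,-0.1376,10,0,0,0,-0.1376,10,0,0,0,-0.1376,10,0,0,0,-0.1376,10,0,0,0,-0.1376,10,0,0,0,0,10,0,0,0,0]'; python3 n.py
```

```text
clock: 25.38
tcp_pos: [0.6292, -0.04, 0.1688]
orientation: [0.377, 1.538, -0.377]
contact_force: [-2.8, 1.5, 6.5]
grip_width: 0.0132
YAW -40.53 mean Mz 0.043 [ 0.099  0.057 -0.001  0.007  0.021  0.077] t 25.675
```

```bash
python3 -m pendant '[50,0,0,0,0,50,0,0,0,0,50,0,0,0,0,50,0,0,0,0,50,-10,0,0,0,50,-30,0,0,0,50,-30,0,0,0,50,-30,0,0,0]'; python3 -m pendant '[50,0,0,-40,0,50,0,0,-40,0,50,0,0,-40,0,50,0,0,-40,0,50,0,0,0,0]'; cat > g.py <<'E'
from h import *
a=np.radians(13);O=np.array([.628,-.0405])
for cam in ('side','top'):
  p,d=save(cam,'p5%s.png'%cam,(290,180,390,280),5) if cam=='side' else save(cam,'p5top.png')
  P,u,v=cloud(cam,d,np.ones(d.shape,bool));Z=P[:,2];ex=np.array([np.cos(a),np.sin(a)]);ey=np.array([-ex[1],ex[0]])
  X=(P[:,:2]-O)@ex;Y=(P[:,:2]-O)@ey
  s=(abs(Z-.1965)<.004)&(np.hypot(X,Y)<.03)
  if s.sum()>20:
    f=cv2.fitLine(np.c_[X,Y][s].astype(np.float32),cv2.DIST_L2,0,.01,.01).ravel();print(cam,s.sum(),'knob rel deg',np.degrees(np.arctan(f[1]/f[0])))
  s=(abs(Y)<.015)&(X<0)&(X>-.2)&(abs(Z-.044)<.004);print(cam,'beam',s.sum(),np.round(np.percentile(X[s],[1,5]) *1e3,1) if s.sum() else '')
  for n in ('glue','pillar','offcut'): print(n,[np.round(x['location'],3) for x in nets.look_for(n,cam)[:1]])
st()
E
python3 g.py
```

```text
clock: 26.68
tcp_pos: [0.6293, -0.04, 0.2701]
orientation: [0.377, 1.537, -0.377]
contact_force: [0.4, 0.0, 0.2]
grip_width: 0.0499
clock: 27.3
tcp_pos: [0.4855, 0.0355, 0.2693]
orientation: [0.373, 1.537, -0.375]
contact_force: [1.2, -0.3, 0.9]
grip_width: 0.0502
side 103 knob rel deg -39.124672
side beam 357 [-79.8 -77.1]
glue [array([ 0.669, -0.231,  0.068])]
pillar [array([0.618, 0.107, 0.087])]
offcut [array([0.505, 0.082, 0.01 ])]
top 124 knob rel deg -40.560013
top beam 80 [-76.7 -71.5]
glue []
pillar [array([0.62 , 0.116, 0.134])]
offcut [array([ 0.655, -0.037,  0.134])]
t 27.7 tcp [0.4878 0.0336 0.2681] F [ 0.2 -0.7  0.2] M [-0.028  0.03  -0.009] w 49.8 q [ 0.41  0.19 -0.68  1.91  0.14  1.09  0.76]
[[-0.     0.463  0.886]
 [ 0.     0.886 -0.463]
 [-1.     0.    -0.   ]]
```

View pics/p5side.png

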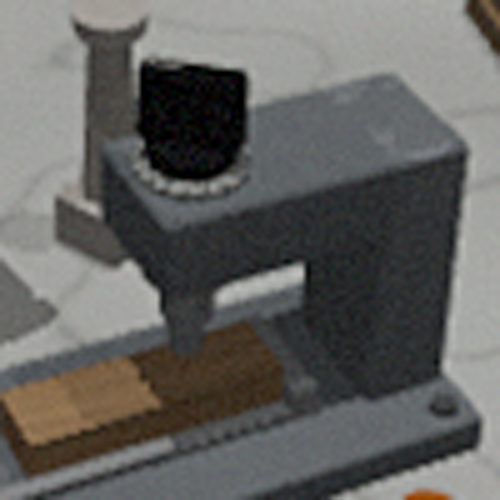

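```bash
python3 - <<'E'
from h import *
c=viewer.calibration('side')
for z in (.044,.048,.052,.056,.06):
  p=c['world_to_cam']@[.628,-.0405,z,1];q=c['mtx']@[p[0],-p[1],-p[2]];print(z,((q/q[2])[:2]-[290,180])*5)
E
```

```text
0.044 [184.29700716 365.86702903]
0.048 [184.50287459 358.81724058]
0.052 [184.70979892 351.73125942]
0.056 [184.9177883  344.60880612]
0.06 [185.12685099 337.44959836]
```

The nose's lower edge is at row 353, so its centre is at about row 344 and z ≈ 0.056. That is 12 mm above the beam, which is three clicks. Handing in.

```bash
python3 -c "
from bench import r
print(r.hand_in())"
```

```text
the job is handed in; nothing more can be done
None
```

The job is done and handed in at about 28 s of the 72 s allowed.

- **Beam:** I pushed it about 60 mm until it met the end stop, stopping at about 9 N. Its front end then measured -80 mm (side camera) and -78 mm (top camera) in the stand's frame, against -80 mm expected. After the knob work the side camera still read -80 mm. The top camera read -77 mm, but from only 80 depth points.
- **Knob:** I turned it clockwise click by click, watching the torque. At the fifth click it stopped falling off and rose 0.1 N m per degree from about 2° past the rest. I stopped at 0.35 N m, well below the 0.6 that dents the beam.
- **Three clicks back:** I turned back to the rest position three clicks up, at -40.5°, and let go. Afterwards the knob measured -39° (side camera) and -40.6° (top camera). In the picture the spindle nose is about 12 mm above the beam, which is three clicks.
- **Other things on the bench:** The side camera found the glue, pillar and offcut where they were, to within 2 mm. I did not measure the brush; the arm stayed well clear of it.
- **Checks that failed or disagreed:**
  - In the last top picture the network missed the glue.
  - In that same picture it reported the offcut at a wrong place on the stand's head, and I discounted that.
  - Single torque readings were noisy by about 0.05 N m, so I averaged six at the last clicks.

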